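# Shut the tester lid and hold a battery pack home on its sprung contact

### The arm

A 7-joint arm with a two-finger parallel gripper is mounted at the origin on the work surface. World frame = base frame: x ahead of the robot, y to its left, z up, the work surface at z = 0. Lengths are in m, angles in rad, forces in N, time in s.
With the tool pointing down it reaches from about 0.425 to 0.925 m from the base axis. Payload 6.8 kg.
Tool frame: the origin (TCP) lies at the very end of the fingers, on their centre line; the grasp point (between the pads) lies 19 mm behind it; z points along the fingers, y is the line along which they close (so a half turn about z gives the same grasp; the last joint's range is limited). The gripper opens to 85 mm and grips with 20 to 120 N. Pads are 22 mm wide; open, the fingers measure 114 mm over their backs; the gripper's body (76 mm by 85 mm) begins 54 mm behind the grasp point. The pads swing forward as they close: fully open they stand 13 mm farther back than shut.
Start: joints at [1.023, 0.477, 0.022, 1.555, -0.011, 1.109, -0.083], TCP at [0.287, -0.611, 0.231] pointing down, gripper open.
Joint ranges: [-2.96, 2.96], [-0.34, 2.1], [-1.41, 1.46], [0.24, 2.44], [-1.37, 4.51], [0.17, 1.92], [-2.96, 2.96]. Speed limits (rad/s): [2.39, 2.39, 3.14, 3.14, 3.14, 3.14, 3.14].

### API

Orientations are given as a unit quaternion [w, x, y, z].
In Python, from station import get_obs, read_camera, hand_in gives the robot as it stands.
- The arm moves only by the tool arm_command, never from a script. Its argument "commands" is one flat list of numbers, 7 for each row, row after row: the shift along the tool's x, y, z in m, then the turn, a rotation vector about the tool's x, y, z in degrees, then the opening, from 0 (shut) to 1 (fully open). In form: [tx, ty, tz, rx, ry, rz, fingers, tx, ty, tz, rx, ry, rz, fingers, ...]. A call has 1 to 8 rows; each row is the pose to reach, as a shift and turn from the pose commanded when the call began, along the tool's axes at that moment; what a row does not reach only later rows make up. A row lasts 1/10 s, in which the tool goes at most 50 mm and 8.59 degrees, less where a joint would pass 70% of its speed; a pose out of reach is approached as far as the arm can. A call with a gripper value outside its range is refused whole. The fingers move at their own pace and stop on an object; "force" is the grip in N (left out, the last holds). Time passes only in rows, so rows that repeat a pose let the fingers close. It gives the time, the measured TCP pose, the force, the opening and the grip force at its end, in the units of the state.
- get_obs(): the state, without advancing time (a new reading comes with each control period).
- read_camera(name): name is "scene" or "top"; returns a dict with "img" (480x640x3 uint8, red, green, blue), "camera_matrix" (3x3 intrinsics, pixels), "k1" (the pictures are not rectified: a ray, as slopes to the right and down, at radius r is drawn at 1 + k1 r^2 times it, then the intrinsics apply), "pose" (4x4, takes a point from camera to world coordinates). Camera axes: x right, y down, z forward; pixel columns grow to the right and rows downward; lengths in m; the calibration is good to about 2 mm. A picture is of the moment at which its call begins. There is no depth.
- hand_in(): hands the job in; it is judged then, once.
The state is a dict: "t": time; "q": joint angles; "joint_vel": joint speeds; "joint_torque": joint torques, N m; "eef_pos": TCP position; "tool_rot": TCP orientation; "contact_force": force on the tool from outside, world axes, zero at the start; "torque": the same for the moment, N m; "gripper_width": opening from 0.0 (shut) to 1.0 (fully open); "grasp_force": force on a finger pad.
Only numpy, scipy, OpenCV 4.12 (cv2) and the standard library are available. Lean on these libraries where they do the work, as an engineer would, in place of code of your own. Each camera call takes 0.05 s, during which the arm holds its last target. There are 200 camera calls.

### The job

On the repair bench, press the tester's lid shut until it snaps past its catch. Then take the black battery pack, put it upright and foot first into the tester's upright bay and press it firmly down against the sprung contact until it is fully home on the hard stop, without ramming it, and finish while still holding it pressed there: the program ends holding, do not let go or ease off. Leave the jar and the tub where they are.

Things in the scene. Friction and masses are not known exactly. Their poses are not given: they have to be found in the camera images.
- tester: Grey bench tester, fixed to the bench, 160 (its x) x 240 (its y) mm, deck 50 mm above the bench. Origin on the bench under the middle of the tester; z up; x points to the hinged side of the lid, y to the lid half. The lid half (a tray with a circuit board, under an aluminium-framed clear lid) is centred at y = +48 mm, the battery bay at x = 0, y = -75 mm.
- lid (a joint): Opening angle of the lid, rad: 0 = fully shut, starts 0.45 to 0.85; positive opens upward. The hinge is stiff, so the lid stays where it is left. At about 0.08 the lid's nose meets a sprung roller (the catch) and must be pressed past it with about 6 N at the free edge; below about 0.03 it is shut and the catch keeps it down. Press down on the lid's top face near the free edge.
- lid_hinge (a point): Mid-point of the lid's hinge line, fixed on the tester (x = +70, y = +48 mm, 50 mm above the bench), axes as the tester's. The hinge line runs along the tester's y; the shut lid reaches from here 138 mm towards the tester's -x, is 128 mm wide, and is 8 mm thick with its underside in the hinge plane.
- lid_edge (a point): Middle of the lid's free edge, on its top face, moving with the lid. 58 mm above the bench when shut. The lid's x points from here to the hinge, z out of the top face. A fixed steel catch block, 34 mm wide, whose top is 65 mm above the bench, stands just outside the middle of this edge, its near face 12 mm from it with the roller between: press 25 mm or more inside the edge.
- bay_mouth (a point): Centre of the bay's mouth, at the top of its black flared collar, 58 mm above the bench; axes as the tester's. The bay is an upright rectangular well, 31.5 mm along the tester's x by 53.5 mm along its y; the flare is about 9 mm wider at the top.
- stop_top (a point): Centre of the hard stop's top face inside the bay, 15 mm above the bench (43 mm below the mouth), axes as the tester's.
- bay_stop: The hard stop: two fixed steel ledges at the two ends (along y) of the bay, 15 mm high; origin on the bench below the bay. The pack is home when its foot rests on both.
- plunger (a joint): Travel of the sprung brass contact pin (16 mm across) in the middle of the bay, m: 0 = up, 8 mm proud of the ledges; 0.008 = pushed level with them by a pack that is home; own limit 0.010. Spring: 2.4 N at first, 7.2 N at 0.008, so it lifts the pack again when let go.
- pack_center (a point): Centre of the black battery pack with a pale paper band round its middle, standing loose and upright on the bench, 28 (its x) x 50 (its y) x 92 (its z) mm, about 0.18 kg; 46 mm above its foot. Home, it lies 46 mm above stop_top with its top 107 mm above the bench; its x along the tester's x (either way round will do).
- jar_center (a point): Bystander: small jar, 46 mm across, 50 mm tall, standing on the bench. Point about its middle.
- tub_center (a point): Bystander: small open white tub, 50 x 60 x 28 mm, on the bench. Point about its middle.
There are look-alikes about, which are no part of the job. What is shaped like the part that bears pack_center but green or yellow is not meant.

How it is judged:
On the way, in this order (a step that is already met when the one before it is completed fails the run):
1. the lid is pressed shut past its catch (value of joint lid below 0.03 rad), for 0.2 s.
2. the pack stands in the bay and pushes the plunger in (value of joint plunger above 0.002 m and horizontal distance between pack_center and stop_top below 0.008 m), for 0.1 s.
At the end, for the whole second after the job is handed in: Lid below 0.03 rad; pack upright in the bay (0.12 rad, 8 mm off axis), foot within 2.5 mm of the stop, plunger in over 6.5 mm and still; the stop carries over 0.5 N and the robot still presses with over 3 N (value of joint lid below 0.03 rad and z of pack_center in the frame of stop_top below 0.0485 m and horizontal distance between pack_center and stop_top below 0.008 m and angle between pack_center's own z axis and vertical below 0.12 rad and value of joint plunger above 0.0065 m and contact force between bay_stop and anything else above 0.5 N and contact force between any of the fingers, the arm and anything else above 3 N and velocity of joint plunger below 0.01 m/s); the arm keeps its last pose, push and grip.
It fails at once if the stop is rammed with more than 60 N (contact force between bay_stop and anything else above 60 N).
It fails at once if the jar is moved more than 30 mm (distance of jar_center from where it was at the start of the episode above 0.03 m).
It fails at once if the tub is moved more than 30 mm (distance of tub_center from where it was at the start of the episode above 0.03 m).
It also fails if it takes over 67 s, if anything falls off the work surface, if the arm or the gripper's body presses on something with over 40 N, if the wrist force passes 120 N, or if a joint passes its speed limit or range.

## Working session

There is one attempt and no reset: what is moved stays moved. The work goes in short steps, Python scripts to look and compute and a tool call to move; the robot and the scene stay as the last step left them, time stands still between calls to the robot, and variables do not carry over. Pictures are saved under pics/ and viewed, at most 10 in all, crops included, and the job is handed in when it is done.

Besides the shell and the picture viewer there is one more tool, called after ">>>" as a command line: name --argument value ..., lists and objects as JSON in quotes. arm_command: Moves the arm, as the interface text tells. Its arguments: {"type":"object","properties":{"commands":{"type":"array","items":{"type":"number"}},"force":{"type":"number"}},"required":["commands"]}

```bash
mkdir -p pics
cat > h.py <<'E'
import numpy as np, cv2
from station import get_obs, read_camera
def ray(c,u,v):
    p=cv2.undistortPoints(np.array([[[u,v]]],float),c["camera_matrix"],np.array([c["k1"],0,0,0,0.]))[0,0] if 0 else None
    K=np.array(c["camera_matrix"]);d=np.array([c["k1"],0,0,0],float)
    p=cv2.undistortPoints(np.array([[[u,v]]],float),K,d)[0,0]
    T=np.array(c["pose"]);return T[:3,3],T[:3,:3]@np.array([p[0],p[1],1])
def onz(c,u,v,z):
    o,d=ray(c,u,v);return o+d*(z-o[2])/d[2]
def proj(c,P):
    T=np.linalg.inv(np.array(c["pose"]));P=np.atleast_2d(P).astype(float)
    return cv2.projectPoints(P@T[:3,:3].T+T[:3,3],np.zeros(3),np.zeros(3),np.array(c["camera_matrix"]),np.array([c["k1"],0,0,0],float))[0][:,0]
def cross(c1,p1,c2,p2):
    o1,d1=ray(c1,*p1);o2,d2=ray(c2,*p2)
    s=np.linalg.lstsq(np.c_[d1,-d2],o2-o1,rcond=None)[0]
    a,b=o1+s[0]*d1,o2+s[1]*d2
    return (a+b)/2,np.linalg.norm(a-b)
def shot(n,f):
    c=read_camera(n);cv2.imwrite("pics/"+f,c["img"][:,:,::-1]);return c
E
python3 - <<'E'
from h import *
for n in("scene","top"):
    c=shot(n,n+"0.png");print(n,np.round(c["camera_matrix"],1).tolist(),c["k1"],np.round(c["pose"],3).tolist())
o=get_obs();print(o["t"],o["eef_pos"],o["tool_rot"],o["contact_force"],o["gripper_width"])
E
```

```text
scene [[481.8, 0.0, 315.1], [0.0, 481.8, 234.5], [0.0, 0.0, 1.0]] -0.07489281409669578 [[0.395, 0.774, -0.496, 0.964], [0.919, -0.336, 0.207, -0.234], [-0.007, -0.537, -0.844, 0.933], [0.0, 0.0, 0.0, 1.0]]
top [[483.0, 0.0, 335.7], [0.0, 483.0, 235.8], [0.0, 0.0, 1.0]] -0.09831346328067184 [[0.019, -0.996, 0.083, 0.394], [-1.0, -0.019, 0.004, -0.041], [-0.002, -0.083, -0.997, 1.013], [0.0, 0.0, 0.0, 1.0]]
0.1 [ 0.28713723 -0.6102944   0.23042022] [-7.92600104e-04  9.75917693e-01  2.18137499e-01 -2.45473852e-04] [-0.35430381  0.2829685   0.12809087] 0.9995486685761948
```

View pics/scene0.png

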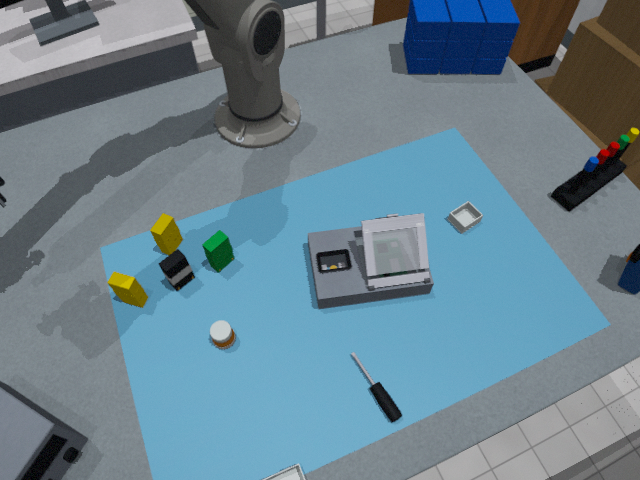

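View pics/top0.png

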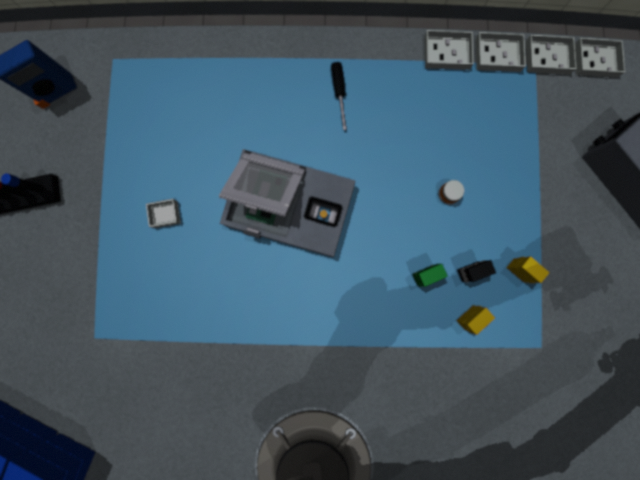

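The tester is at about (288,203) in the top view. Its lid is hinged on the far side and opens towards the robot, and the bay is at about (323,211). The black pack is at (477,271) between green and yellow look-alikes, the jar at (452,191) and the tub at (163,213).

Run:
```python
from h import *
t=cv2.imread("pics/top0.png");s=cv2.imread("pics/scene0.png")
def cr(i,x,y,w,h):return cv2.resize(i[y:y+h,x:x+w],(400,300),interpolation=cv2.INTER_CUBIC)
m=np.vstack([np.hstack([cr(t,210,145,160,120),cr(t,440,240,80,60)]),np.hstack([cr(s,290,200,160,120),cr(s,140,230,80,60)])])
cv2.imwrite("pics/m0.png",m)
```

```text
(no output)
```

View pics/m0.png

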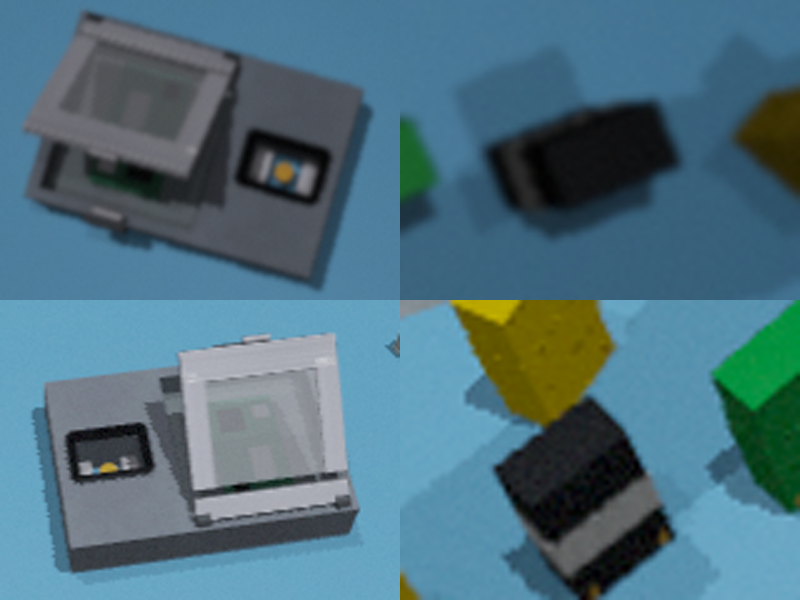

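Run:
```python
from h import *
t=read_camera("top");s=read_camera("scene")
T=lambda x,y:(x/2.5+210,y/2.5+145); S=lambda x,y:(x/2.5+290,(y-300)/2.5+200)
print("deck top:");A=[onz(t,*T(*p),.05) for p in[(362,88),(312,278),(25,197)]]
A2=[onz(s,*S(*p),.05) for p in[(46,383),(70,542),(358,510)]]
print("top",np.round(A,4).tolist());print("scene -x? corners",np.round(A2,4).tolist())
B=[onz(t,*T(*p),.058) for p in[(250,130),(332,150),(318,205),(238,182)]];B2=[onz(s,*S(*p),.058) for p in[(66,430),(150,422),(154,468),(74,482)]]
print("bay",np.mean(B,0),np.mean(B2,0))
P=[onz(t,(x-400)/5+440,y/5+240,.092) for x,y in[(540,145),(655,102),(680,165),(572,208)]]
P2=[onz(s,(x-400)/5+140,(y-300)/5+230,.092) for x,y in[(497,468),(590,398),(632,445),(532,540)]]
for q in(B,B2,P,P2):
    q=np.array(q);print(np.round(q.mean(0),4),[round(np.linalg.norm(q[i]-q[i-1]),4) for i in range(4)],[round(np.degrees(np.arctan2(*(q[i]-q[i-1])[1::-1])),1) for i in range(4)])
for n,c in(("top",t),("scene",s)):
    g=c["img"].astype(int);x0,y0,w,h=((440,245,70,50) if n=="top" else (150,235,60,65))
    m=((g.max(2)<70)).astype(np.uint8)[y0:y0+h,x0:x0+w]
    k=cv2.findContours(m,0,2)[0];k=max(k,key=cv2.contourArea);print(n,cv2.contourArea(k),cv2.minAreaRect(k),x0,y0)
ln=lambda a,b:np.degrees(np.arctan2(*(b-a)[1::-1]))
print("x-dir angle",ln(A[1],A[0]),"y dir",ln(A[1],A[2]),np.linalg.norm(A[0]-A[1]),np.linalg.norm(A[2]-A[1]))
```

```text
deck top:
top [[0.5879, -0.0736, 0.05], [0.4335, -0.0361, 0.05], [0.4941, 0.1967, 0.05]]
scene -x? corners [[0.4364, -0.0297, 0.05], [0.5841, -0.0709, 0.05], [0.652, 0.1567, 0.05]]
bay [ 0.52144558 -0.01249193  0.058     ] [ 0.52408763 -0.00756888  0.058     ]
[ 0.5214 -0.0125  0.058 ] [np.float64(0.0429), np.float64(0.0675), np.float64(0.0455), np.float64(0.0663)] [np.float64(-11.5), np.float64(-102.8), np.float64(166.9), np.float64(75.0)]
[ 0.5241 -0.0076  0.058 ] [np.float64(0.0499), np.float64(0.0714), np.float64(0.0443), np.float64(0.0674)] [np.float64(164.2), np.float64(72.8), np.float64(-21.2), np.float64(-102.3)]
[ 0.4084 -0.3202  0.092 ] [np.float64(0.027), np.float64(0.0482), np.float64(0.026), np.float64(0.0456)] [np.float64(27.5), np.float64(-69.1), np.float64(-158.0), np.float64(112.0)]
[ 0.4168 -0.3176  0.092 ] [np.float64(0.038), np.float64(0.0465), np.float64(0.0302), np.float64(0.0549)] [np.float64(-172.1), np.float64(111.5), np.float64(19.7), np.float64(-61.5)]
top 612.5 ((36.534481048583984, 27.586204528808594), (20.79787826538086, 35.839202880859375), 68.1985855102539) 440 245
scene 457.0 ((23.530773162841797, 28.75384521484375), (19.73380470275879, 26.048622131347656), 52.12501525878906) 150 235
x-dir angle -13.635259932165454 y dir 75.39513311162357 0.1589254477945194 0.2406574980571922
```

```bash
cat >> h.py <<'E'
def go(P,yaw):  # tool-frame shift and rz (deg) to reach world P with tool y at world yaw (deg), tool down
    from scipy.spatial.transform import Rotation as R
    o=get_obs();q=np.array(o["tool_rot"]);r=R.from_quat(q[[1,2,3,0]]);y=np.radians(yaw)
    Y=np.array([np.cos(y),np.sin(y),0]);Z=np.array([0,0,-1.]);X=np.cross(Y,Z)
    G=R.from_matrix(np.c_[X,Y,Z])
    print("now",np.round(o["eef_pos"],4),"shift",np.round(r.inv().apply(np.array(P)-o["eef_pos"]),4),"rot",np.round((r.inv()*G).as_rotvec(degrees=True),1),"F",np.round(o["contact_force"],1),"w",round(o["gripper_width"],3),"t",o["t"])
E
python3 - <<'E'
from h import *
t=read_camera("top");s=read_camera("scene")
T=lambda x,y:(x/2.5+210,y/2.5+145); S=lambda x,y:(x/2.5+290,(y-300)/2.5+200)
a,e=cross(t,T(25,130),s,S(333,335));b,f=cross(t,T(192,178),s,S(180,352));print(a,e,b,f,(a+b)/2,a-b)
go([.543,.111,.231],-14.6)
E
```

```text
[0.53616357 0.18016346 0.13371963] 0.004079364312359028 [0.50274277 0.05620088 0.1366426 ] 0.007440840068382925 [0.51945317 0.11818217 0.13518112] [ 0.0334208   0.12396257 -0.00292297]
now [ 0.2873 -0.6106  0.231 ] shift [ 5.386e-01 -5.440e-01  3.000e-04] rot [ -0.   -0.  -50.2] F [0.8 0.9 0.4] w 1.0 t 0.3
```

>>> arm_command --commands '[0.034, -0.034, 0, 0, 0, -8, 0, 0.068, -0.068, 0, 0, 0, -16, 0, 0.102, -0.102, 0, 0, 0, -24, 0, 0.136, -0.136, 0, 0, 0, -32, 0, 0.17, -0.17, 0, 0, 0, -40, 0, 0.204, -0.204, 0, 0, 0, -48, 0, 0.238, -0.238, 0, 0, 0, -50.2, 0, 0.272, -0.272, 0, 0, 0, -50.2, 0]'

```text
t: 1.1
eef_pos: [0.418, -0.2471, 0.2316]
tool_rot: [0.0, 0.791, 0.612, 0.0]
contact_force: [1.0, -1.1, -0.5]
gripper_width: 0.002
grasp_force: 0.0
```

```bash
python3 -c "
from h import *
go([.543,.111,.2],-14.6)"
```

```text
now [ 0.418  -0.2471  0.2316] shift [0.378  0.031  0.0315] rot [0. 0. 0.] F [ 1.  -1.1 -0.5] w 0.002 t 1.1
```

>>> arm_command --commands '[0.048, 0.004, 0, 0, 0, 0, 0, 0.096, 0.008, 0, 0, 0, 0, 0, 0.144, 0.012, 0, 0, 0, 0, 0, 0.192, 0.016, 0, 0, 0, 0, 0, 0.24, 0.02, 0, 0, 0, 0, 0, 0.288, 0.024, 0, 0, 0, 0, 0, 0.336, 0.028, 0.015, 0, 0, 0, 0, 0.378, 0.031, 0.03, 0, 0, 0, 0]'

```text
t: 1.9
eef_pos: [0.544, 0.1116, 0.2016]
tool_rot: [0.0, 0.791, 0.612, 0.001]
contact_force: [0.4, -0.3, -1.2]
gripper_width: -0.002
grasp_force: 0.0
```

>>> arm_command --commands '[0, 0, 0.015, 0, 0, 0, 0, 0, 0, 0.03, 0, 0, 0, 0, 0, 0, 0.045, 0, 0, 0, 0, 0, 0, 0.06, 0, 0, 0, 0, 0, 0, 0.07, 0, 0, 0, 0, 0, 0, 0.08, 0, 0, 0, 0, 0, 0, 0.09, 0, 0, 0, 0, 0, 0, 0.1, 0, 0, 0, 0]'

```text
t: 2.7
eef_pos: [0.5433, 0.109, 0.1009]
tool_rot: [0.0, 0.791, 0.611, 0.0]
contact_force: [0.3, -0.3, 1.4]
gripper_width: -0.0
grasp_force: 0.6
```

```bash
python3 -c "
from h import *
go([.521,.117,.058],-14.6)
shot('scene','s1.png')
c=cv2.imread('pics/s1.png')[180:320,270:470];cv2.imwrite('pics/s1c.png',cv2.resize(c,(800,560)))"
```

```text
now [0.5433 0.109  0.1009] shift [ 0.0021 -0.0236  0.0429] rot [ 0. -0. -0.] F [ 0.3 -0.3  1.4] w -0.0 t 2.7
```

View pics/s1c.png

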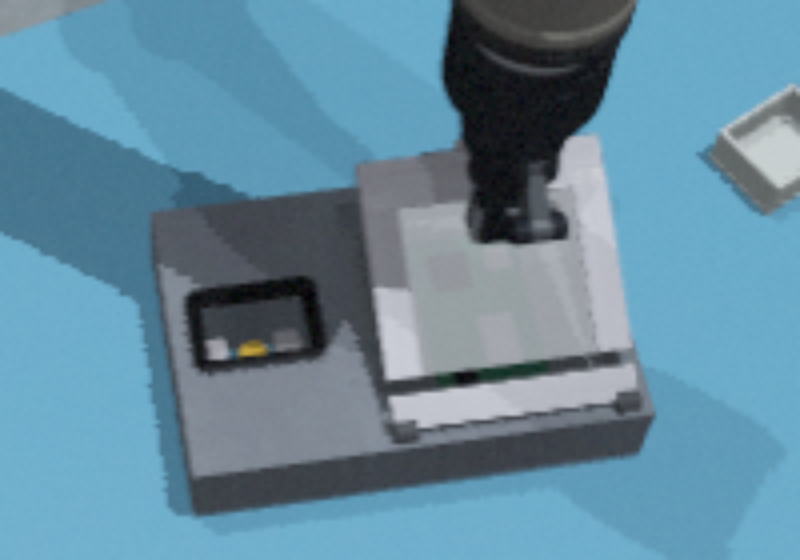

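The closed fingertips rest on the lid at about (515,235) and the lid has started to close. I'll keep pressing while shifting towards the free edge.

>>> arm_command --commands '[0.001, -0.004, 0.01, 0, 0, 0, 0, 0.002, -0.008, 0.018, 0, 0, 0, 0, 0.002, -0.012, 0.024, 0, 0, 0, 0, 0.002, -0.016, 0.029, 0, 0, 0, 0, 0.002, -0.018, 0.034, 0, 0, 0, 0, 0.002, -0.02, 0.039, 0, 0, 0, 0, 0.002, -0.02, 0.043, 0, 0, 0, 0, 0.002, -0.02, 0.044, 0, 0, 0, 0]'

```text
t: 3.55
eef_pos: [0.5244, 0.1162, 0.0578]
tool_rot: [0.0, 0.791, 0.611, 0.0]
contact_force: [-2.9, -1.8, 16.5]
gripper_width: -0.002
grasp_force: 8.0
```

>>> arm_command --commands '[0, 0, 0.001, 0, 0, 0, 0, 0, 0, 0.002, 0, 0, 0, 0, 0, 0, 0.002, 0, 0, 0, 0, 0, 0, 0.002, 0, 0, 0, 0]'

```text
t: 3.95
eef_pos: [0.5245, 0.1162, 0.0576]
tool_rot: [0.001, 0.791, 0.611, 0.0]
contact_force: [-7.9, -1.9, 25.4]
gripper_width: -0.002
grasp_force: 13.2
```

>>> arm_command --commands '[0, 0, -0.02, 0, 0, 0, 0, 0, 0, -0.05, 0, 0, 0, 0, 0, 0, -0.1, 0, 0, 0, 0, -0.03, 0, -0.14, 0, 0, 0, 0, -0.08, 0, -0.14, 0, 0, 0, 0, -0.13, 0, -0.14, 0, 0, 0, 0, -0.18, 0, -0.14, 0, 0, 0, 0, -0.23, 0, -0.14, 0, 0, 0, 0.5]'

```text
t: 4.75
eef_pos: [0.4651, -0.1082, 0.1953]
tool_rot: [0.0, 0.791, 0.612, 0.0]
contact_force: [1.4, -0.7, 0.4]
gripper_width: 0.159
grasp_force: 0.0
```

Run:
```python
from h import *
t=shot('top','t2.png');s=shot('scene','s2.png')
a=cv2.resize(cv2.imread('pics/s2.png')[190:310,290:450],(400,300));b=cv2.resize(cv2.imread('pics/t2.png')[145:265,210:370],(400,300))
cv2.imwrite('pics/m2.png',np.hstack([b,a]))
go([.409,-.320,.231],22)
```

```text
now [ 0.4634 -0.1139  0.1947] shift [-0.2133  0.0017 -0.0356] rot [ -0.2   0.2 -37.2] F [-0.2 -0.  -0.4] w 0.33 t 4.85
```

View pics/m2.png

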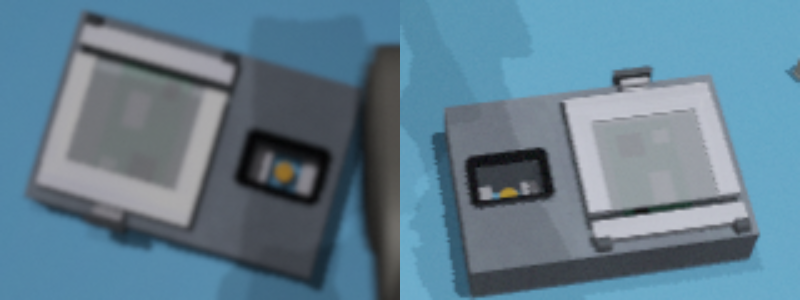

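Run:
```python
from h import *
s=read_camera("scene");t=read_camera("top")
a=onz(s,159.4,263.6,.092);b=onz(s,178,249.6,.092);print(a,b);m=(a+b)/2;n=(b-a)/np.linalg.norm(b-a);print("centre",m+.014*np.array([n[1],-n[0],0]),np.degrees(np.arctan2(n[1],n[0])))
c=np.array([.409,-.320]);w=np.radians(22);X=np.array([np.cos(w),np.sin(w)]);Y=np.array([-X[1],X[0]])
im=[]
for k,z,r in((s,(140,230),1),(t,(440,240),1)):
    i=cv2.resize(k["img"][z[1]:z[1]+60,z[0]:z[0]+80,::-1].copy(),(400,300),interpolation=cv2.INTER_CUBIC)
    for h,col in((0,(0,0,255)),(.092,(255,255,0))):
        q=[np.r_[c+u*.014*X+v*.025*Y,h] for u,v in((1,1),(1,-1),(-1,-1),(-1,1))]
        p=((proj(k,q)-z+.5)*5-.5).astype(int);cv2.polylines(i,[p],True,col,1)
    im.append(i)
cv2.imwrite("pics/m3.png",np.hstack(im))
```

```text
[ 0.40875146 -0.3430638   0.092     ] [ 0.39173661 -0.29977297  0.092     ]
centre [ 0.41327376 -0.31629724  0.092     ] 111.45660096265688
```

View pics/m3.png

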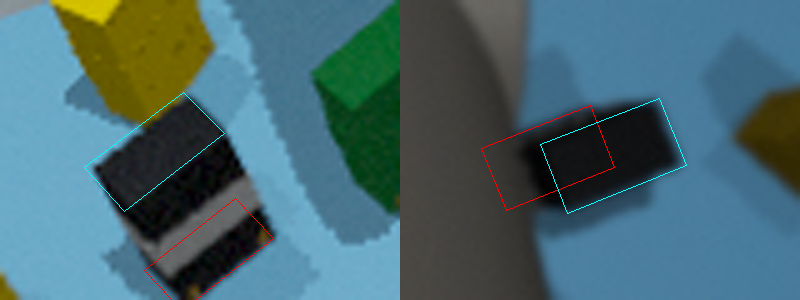

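The lid is shut. The projected box sits about 2 mm off the pack, whose corrected centre is about (0.411, -0.318). I'll go above it.

>>> arm_command --commands '[-0.04, 0, -0.036, 0, 0, -8, 0.7, -0.08, 0.001, -0.036, 0, 0, -16, 0.7, -0.12, 0.002, -0.036, 0, 0, -24, 0.7, -0.16, 0.003, -0.036, 0, 0, -32, 0.7, -0.2, 0.003, -0.036, 0, 0, -37, 0.7, -0.211, 0.003, -0.036, 0, 0, -37, 0.7, -0.211, 0.003, -0.036, 0, 0, -37, 0.7, -0.211, 0.003, -0.036, 0, 0, -37, 0.7]'

```text
t: 5.75
eef_pos: [0.4171, -0.309, 0.2311]
tool_rot: [-0.0, 0.555, 0.832, 0.001]
contact_force: [0.6, -0.7, -0.2]
gripper_width: 0.702
grasp_force: 0.0
```

```bash
python3 -c "
from h import *
go([.411,-.318,.056],22)"
```

```text
now [ 0.4171 -0.309   0.2311] shift [-0.0061 -0.0092  0.1751] rot [ 0.  -0.1  0.5] F [ 0.6 -0.7 -0.2] w 0.702 t 5.75
```

>>> arm_command --commands '[-0.006, -0.009, 0.03, 0, 0, 0.5, 0.7, -0.006, -0.009, 0.06, 0, 0, 0.5, 0.7, -0.006, -0.009, 0.09, 0, 0, 0.5, 0.7, -0.006, -0.009, 0.115, 0, 0, 0.5, 0.7, -0.006, -0.009, 0.135, 0, 0, 0.5, 0.7, -0.006, -0.009, 0.155, 0, 0, 0.5, 0.7, -0.006, -0.009, 0.17, 0, 0, 0.5, 0.7, -0.006, -0.009, 0.179, 0, 0, 0.5, 0.7]'

```text
t: 6.55
eef_pos: [0.4108, -0.3175, 0.0513]
tool_rot: [-0.001, 0.558, 0.83, 0.001]
contact_force: [0.4, 0.4, 1.0]
gripper_width: 0.699
grasp_force: 0.0
```

>>> arm_command --commands '[0, 0, 0, 0, 0, 0, 0.25, 0, 0, 0, 0, 0, 0, 0.25, 0, 0, 0, 0, 0, 0, 0, 0, 0, 0, 0, 0, 0, 0, 0, 0, 0, 0, 0, 0, 0, 0, 0, 0, 0, 0, 0, 0, 0, 0, 0, 0, 0, 0, 0, 0, 0, 0, 0, 0, 0, 0]' --force 70

```text
t: 7.35
eef_pos: [0.4105, -0.3204, 0.053]
tool_rot: [0.001, 0.56, 0.829, 0.0]
contact_force: [0.1, 2.3, 6.4]
gripper_width: 0.318
grasp_force: 69.8
```

>>> arm_command --commands '[0, 0, -0.02, 0, 0, 0, 0, 0, 0, -0.05, 0, 0, 0, 0, 0, 0, -0.09, 0, 0, 0, 0, 0, 0, -0.14, 0, 0, 0, 0, 0, 0, -0.16, 0, 0, 0, 0, 0, 0, -0.16, 0, 0, 0, 0, 0, 0, -0.16, 0, 0, 0, 0]'

```text
t: 8.05
eef_pos: [0.409, -0.3204, 0.2116]
tool_rot: [-0.0, 0.56, 0.828, -0.0]
contact_force: [-1.1, -0.5, -2.1]
gripper_width: 0.323
grasp_force: 69.5
```

Run:
```python
from h import *
go([.523,-.011,.21],-14.6)
s=shot('scene','s4.png')
```

```text
now [ 0.409  -0.3204  0.2116] shift [0.2448 0.221  0.0015] rot [-0.1 -0.  36.5] F [-1.1 -0.5 -2.1] w 0.323 t 8.05
```

View pics/s4.png

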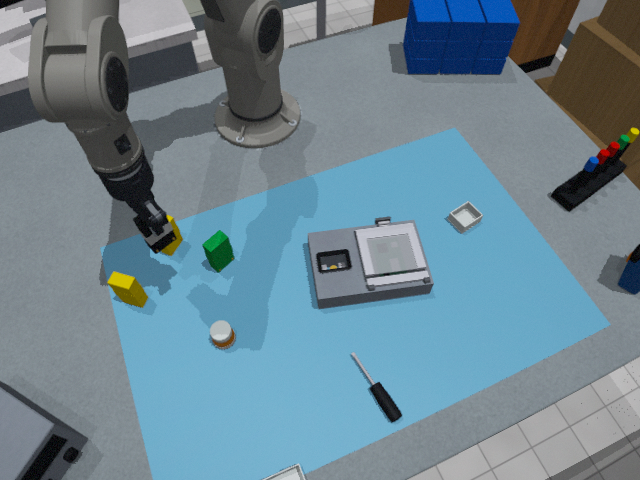

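The pack is held (opening about 27 mm) and lifted, at about (157,236) in the scene view. The lid is still shut. I'll carry it to above the bay.

>>> arm_command --commands '[0.031, 0.028, 0, 0, 0, 5, 0, 0.062, 0.056, 0, 0, 0, 10, 0, 0.093, 0.084, 0, 0, 0, 15, 0, 0.124, 0.112, 0, 0, 0, 20, 0, 0.155, 0.14, 0, 0, 0, 25, 0, 0.186, 0.168, 0, 0, 0, 30, 0, 0.217, 0.196, 0, 0, 0, 35, 0, 0.236, 0.213, 0.02, 0, 0, 36.5, 0]'

```text
t: 8.9
eef_pos: [0.5209, -0.0181, 0.1923]
tool_rot: [0.0, 0.791, 0.612, 0.001]
contact_force: [0.3, -0.0, -2.3]
gripper_width: 0.32
grasp_force: 69.5
```

>>> arm_command --commands '[0.009, 0.008, 0.02, 0, 0, 0, 0, 0.009, 0.008, 0.045, 0, 0, 0, 0, 0.009, 0.008, 0.06, 0, 0, 0, 0, 0.009, 0.008, 0.06, 0, 0, 0, 0, 0.009, 0.008, 0.06, 0, 0, 0, 0]'

```text
t: 9.4
eef_pos: [0.5286, -0.0153, 0.1312]
tool_rot: [-0.001, 0.791, 0.612, -0.001]
contact_force: [1.0, -0.2, -1.5]
gripper_width: 0.322
grasp_force: 69.5
```

Run:
```python
from h import *
go([.523,-.011,.13],-14.6)
s=shot('scene','s5.png');t=shot('top','t5.png')
f=lambda i,x,y:cv2.resize(i[y:y+75,x:x+100],(800,600),interpolation=cv2.INTER_CUBIC)
cv2.imwrite('pics/m5.png',f(cv2.imread('pics/s5.png'),290,195))
```

```text
now [ 0.5286 -0.0153  0.1312] shift [ 0.0028 -0.0065  0.0012] rot [-0.2  0.   0. ] F [ 1.  -0.2 -1.5] w 0.322 t 9.4
```

View pics/m5.png

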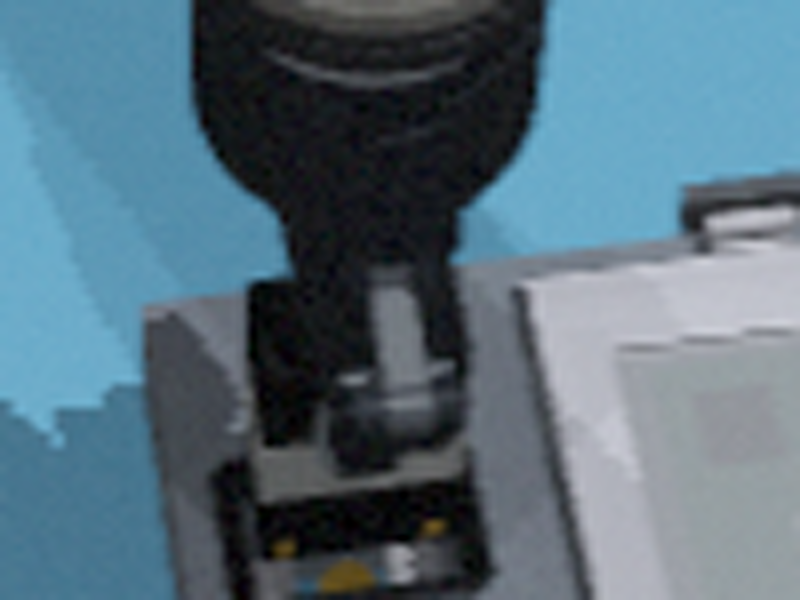

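Run:
```python
from h import *
s=read_camera("scene");w=np.radians(-14.6);X=np.array([np.cos(w),np.sin(w),0]);Y=np.array([-X[1],X[0],0])
tcp=np.array(get_obs()["eef_pos"])
px=lambda u,v:((u+.5)/8-.5+290,(v+.5)/8-.5+195)
def onplane(p,n,c):
    o,d=ray(s,*p);return o+d*((c-o)@n)/(d@n)
L=[onplane(px(*p),X,tcp+.014*X)-tcp for p in((250,448),(260,500),(465,445),(475,482))]
print("band corners rel tcp (x,y,z)",np.round([(v@X,v@Y,v[2]) for v in L],4).tolist())
# collar: dark mask in an early unobstructed view
for n in("s2","t2"):
    k=s if n=="s2" else read_camera("top")
    g=cv2.imread(f"pics/{n}.png").max(2);x0,y0,a,b=(300,235,70,50) if n=="s2" else (295,185,55,50)
    G=cv2.resize(g[y0:y0+b,x0:x0+a],None,fx=8,fy=8,interpolation=cv2.INTER_CUBIC)
    m=(G<48).astype(np.uint8);c=max(cv2.findContours(m,0,2)[0],key=cv2.contourArea)
    q=cv2.approxPolyDP(cv2.convexHull(c),12,True)[:,0]
    W=np.array([onz(k,(u+.5)/8-.5+x0,(v+.5)/8-.5+y0,.058) for u,v in q])
    print(n,len(q),np.round(W,4).tolist(),"mid",np.round((W.max(0)+W.min(0))/2,4))
    r=(W-tcp);print(" x range",(r@X).min(),(r@X).max()," y range",(r@Y).min(),(r@Y).max())
```

```text
band corners rel tcp (x,y,z) [[0.014, -0.0264, 0.0087], [0.014, -0.0238, -0.0169], [0.014, 0.0264, -0.0037], [0.014, 0.0299, -0.0225]]
s2 6 [[0.5129, 0.0274, 0.058], [0.5497, 0.018, 0.058], [0.5533, 0.0129, 0.058], [0.5391, -0.0431, 0.058], [0.5337, -0.0483, 0.058], [0.4942, -0.0338, 0.058]] mid [ 0.5238 -0.0105  0.058 ]
 x range -0.029899711916910047 0.015859866570261925  y range -0.030992409657101386 0.037252570400387514
t2 8 [[0.5501, 0.0166, 0.058], [0.552, 0.0101, 0.058], [0.5351, -0.0467, 0.058], [0.5284, -0.0488, 0.058], [0.4938, -0.0373, 0.058], [0.4945, -0.0191, 0.058], [0.5084, 0.0245, 0.058], [0.5154, 0.027, 0.058]] mid [ 0.5229 -0.0109  0.058 ]
 x range -0.033390068138348286 0.014910527088936004  y range -0.03277578035515899 0.03727041227019233
```

>>> arm_command --commands '[0.0015, -0.0075, 0, 0, 0, 0, 0, 0.0015, -0.0075, 0.005, 0, 0, 0, 0, 0.0015, -0.0075, 0.012, 0, 0, 0, 0, 0.0015, -0.0075, 0.018, 0, 0, 0, 0, 0.0015, -0.0075, 0.022, 0, 0, 0, 0, 0.0015, -0.0075, 0.025, 0, 0, 0, 0, 0.0015, -0.0075, 0.028, 0, 0, 0, 0]'

```text
t: 10.3
eef_pos: [0.5226, -0.0119, 0.1039]
tool_rot: [-0.0, 0.791, 0.611, -0.0]
contact_force: [0.3, 0.2, -1.4]
gripper_width: 0.318
grasp_force: 69.5
```

>>> arm_command --commands '[0, 0, 0.002, 0, 0, 0, 0, 0, 0, 0.004, 0, 0, 0, 0, 0, 0, 0.006, 0, 0, 0, 0, 0, 0, 0.008, 0, 0, 0, 0, 0, 0, 0.009, 0, 0, 0, 0, 0, 0, 0.009, 0, 0, 0, 0]'

```text
t: 10.9
eef_pos: [0.5225, -0.0119, 0.0952]
tool_rot: [-0.0, 0.791, 0.612, -0.0]
contact_force: [-0.2, 0.5, -2.6]
gripper_width: 0.316
grasp_force: 69.5
```

Foot at about 0.043 m, well into the well, and no contact yet. I'll continue down to the pin top (about 0.023 m).

>>> arm_command --commands '[0, 0, 0.003, 0, 0, 0, 0, 0, 0, 0.006, 0, 0, 0, 0, 0, 0, 0.009, 0, 0, 0, 0, 0, 0, 0.012, 0, 0, 0, 0, 0, 0, 0.015, 0, 0, 0, 0, 0, 0, 0.018, 0, 0, 0, 0, 0, 0, 0.019, 0, 0, 0, 0, 0, 0, 0.019, 0, 0, 0, 0]'

```text
t: 11.7
eef_pos: [0.5225, -0.0119, 0.0762]
tool_rot: [-0.0, 0.791, 0.612, -0.0]
contact_force: [0.1, 0.9, -2.4]
gripper_width: 0.319
grasp_force: 69.6
```

>>> arm_command --commands '[0, 0, 0.001, 0, 0, 0, 0, 0, 0, 0.002, 0, 0, 0, 0, 0, 0, 0.003, 0, 0, 0, 0, 0, 0, 0.004, 0, 0, 0, 0, 0, 0, 0.005, 0, 0, 0, 0, 0, 0, 0.006, 0, 0, 0, 0, 0, 0, 0.007, 0, 0, 0, 0, 0, 0, 0.007, 0, 0, 0, 0]'

```text
t: 12.5
eef_pos: [0.5227, -0.0119, 0.0693]
tool_rot: [0.0, 0.791, 0.612, 0.0]
contact_force: [-1.6, 0.4, 4.3]
gripper_width: 0.316
grasp_force: 70.1
```

>>> arm_command --commands '[0, 0, 0.0005, 0, 0, 0, 0, 0, 0, 0.001, 0, 0, 0, 0, 0, 0, 0.0015, 0, 0, 0, 0, 0, 0, 0.002, 0, 0, 0, 0, 0, 0, 0.002, 0, 0, 0, 0]'

```text
t: 13.0
eef_pos: [0.5227, -0.0119, 0.068]
tool_rot: [0.0, 0.791, 0.612, -0.0]
contact_force: [-4.9, 0.2, 11.7]
gripper_width: 0.315
grasp_force: 71.4
```

>>> arm_command --commands '[0, -0.0005, 0.0005, 0, 0, 0, 0, 0, -0.0007, 0.001, 0, 0, 0, 0, 0, -0.0007, 0.001, 0, 0, 0, 0]'

```text
t: 13.3
eef_pos: [0.5227, -0.0118, 0.068]
tool_rot: [0.001, 0.791, 0.612, 0.0]
contact_force: [-6.0, -0.4, 20.9]
gripper_width: 0.322
grasp_force: 72.4
```

Run:
```python
from h import *
go([.5227,-.0119,.067],-14.6)
s=shot('scene','s6.png')
i=cv2.imread('pics/s6.png')[195:270,290:390]
cv2.imwrite('pics/m6.png',cv2.resize(i,(800,600),interpolation=cv2.INTER_CUBIC))
```

```text
now [ 0.5227 -0.0118  0.068 ] shift [-0.0001  0.0001  0.001 ] rot [ 0.1  0.  -0. ] F [-6.  -0.4 20.9] w 0.322 t 13.3
```

View pics/m6.png

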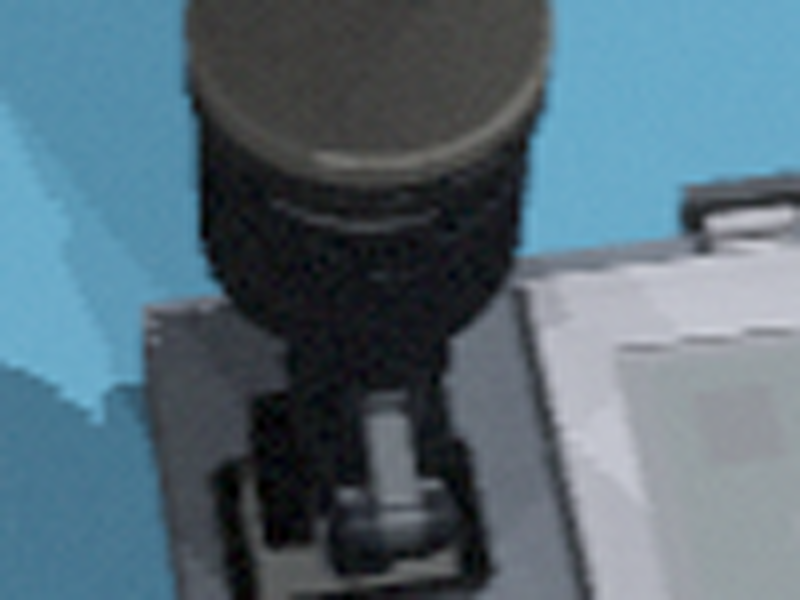

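The pack is home. Its foot is at 0.068 - 0.053 = 0.015 m and the force rises with no further travel. I'll let it settle, then hand in.

>>> arm_command --commands '[0, 0, 0, 0, 0, 0, 0, 0, 0, 0, 0, 0, 0, 0, 0, 0, 0, 0, 0, 0, 0]'

```text
t: 13.65
eef_pos: [0.5226, -0.0118, 0.068]
tool_rot: [0.001, 0.791, 0.611, 0.0]
contact_force: [-5.3, -0.7, 20.7]
gripper_width: 0.319
grasp_force: 72.4
```

```bash
python3 -c "
from station import *
o=get_obs();print(o['contact_force'],o['eef_pos'])
print(hand_in())"
```

```text
[-5.29105841 -0.72788614 20.67790566] [ 0.52264144 -0.01182703  0.06797738]
the job is handed in; nothing more can be done
None
```

I pressed the lid shut, seated the black pack in the bay against its hard stop, and handed the job in at about 13.7 s with the arm still pressing at about 21 N; the hand-in gave no verdict.

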